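# Lock down the cover of the bench filter box with its quarter-turn stud

## Task

The metal cover of the low white filter box has one open slot left. Take the bar-handled quarter-turn stud out of the rack, line its bar up with the open slot, push it fully home so that its flange lies flat on the cover, then turn it a quarter turn, either way, so that the bar stands across the slot and the key is locked underneath, and let go. Leave the other two pieces, the round knob and the low cap, in the rack.

Things in the scene. Friction and masses are not known exactly. Their poses are not given: they have to be found in the camera images.
- stud: Steel stud, 0.1-0.2 kg, hanging by its flange in one of three rack holes. Round flange 60 mm wide, 5 thick; on it a bar handle 44 long, 12 thick, top 39 above the flange's underside; below it a 14 mm shank and at its foot a key 40 x 12 x 8 mm, parallel to the bar, its underside 22, upper face 14 below the flange's underside. Origin: centre of the flange's underside. x along bar and key, z up.
- slot (a point): Open slot in the cover (top 105 mm up) of the fixed white louvred box, 240 x 150 mm. Point: centre of the slot's mouth on the cover's upper face. Slot 51 mm long along x, 21 wide along y, through the 10 mm cover; hollow 89 mm deep below, where the key turns freely either way, no stop or spring. 130 mm along +x a locked twin stud, fixed, fills the other slot, bar across.
- round_knob: Bystander in the rack: same flange, upright round grip 38 mm wide, top 37 mm above the flange's underside, thick round shank. Origin: centre of the flange's underside, z up. The rack: fixed white plastic block 280 x 84 x 40 mm with a row of three 46 mm through holes, 90 mm apart, flanges resting on its top.
- low_cap: Bystander in the rack: same flange, low domed cap 48 mm wide, top only 17 mm above the flange's underside, thick round shank. Origin: centre of the flange's underside, z up.

How it is judged (in metres and radians):
On the way:
1. the stud is pushed home through the lined-up slot, its flange on the cover (horizontal distance between stud and slot below 0.02 m and z of stud in the frame of slot between -0.005 and 0.005 m and angle between the x axis of stud and the x axis of slot, either way round below 0.45 rad), for 0.1 s.
At the end, for the whole second after the job is handed in: the stud is in the slot, flange flat on the cover (height within 5 mm, within 20 mm of the slot's centre, upright within 7 degrees), its bar turned at least 60 degrees from the slot's length, released and at rest; the round knob and low cap still in their rack holes (within 20 mm) (horizontal distance between stud and slot below 0.02 m and z of stud in the frame of slot between -0.005 and 0.005 m and angle between stud's own z axis and vertical below 0.12 rad and angle between the x axis of stud and the x axis of slot, either way round above 1.05 rad and linear speed of stud below 0.02 m/s); the robot touches nothing.
It fails at once if the round knob is moved from its hole in the rack (more than 20 mm) (distance of round_knob from where it was at the start of the episode above 0.02 m).
It fails at once if the low cap is moved from its hole in the rack (more than 20 mm) (distance of low_cap from where it was at the start of the episode above 0.02 m).
It also fails if it takes over 38 s, if anything falls off the work surface, if the arm or the gripper's body presses on something with over 40 N, if the wrist force passes 120 N, or if a joint passes its speed limit or range.

## Robot

A 7-joint arm with a two-finger parallel gripper is mounted at the origin on the work surface. World frame = base frame: x ahead of the robot, y to its left, z up, the work surface at z = 0. Lengths are in mm, angles in rad, forces in N, time in s.
With the tool pointing down it reaches from about 425 to 950 mm from the base axis. Payload 4.7 kg.
Tool frame: the origin (TCP) lies midway between the tips of the shut fingers; the grasp point (between the pads) lies 19 mm behind it; z points along the fingers, y is the line along which they close (so a half turn about z gives the same grasp; the last joint's range is limited). The gripper opens to 87 mm and grips with 3 to 60 N. Pads are 19 mm wide; open, the fingers measure 117 mm over their backs; the gripper's body (75 mm by 190 mm) begins 51 mm behind the grasp point.
Start: joints at [1.263, 0.469, -0.049, 1.532, 0.024, 1.141, -0.082], TCP at [185.808, -648.941, 222.573] pointing down, gripper open.
Joint ranges: [-2.59, 2.59], [-0.33, 1.99], [-1.39, 1.29], [0.1, 2.45], [-1.04, 4.18], [0.21, 1.99], [-2.66, 2.66]. Speed limits (rad/s): [2.57, 2.57, 3.14, 3.14, 3.14, 3.14, 3.14].

## Interface

Orientations are given as a unit quaternion [x, y, z, w].
In Python, from cell import robot, viewer, order gives the robot as it stands.
- The arm moves only by the tool servo_tool, never from a script. Its argument "deltas" is a list that holds one entry, the list of rows, each a list of 7 numbers: the shift along the world's x, y, z in mm, then the turn, a rotation vector about the world's x, y, z in degrees, then the opening, from 0 (shut) to 1 (fully open). In form: [[[dx, dy, dz, wx, wy, wz, gripper], ...]]. A call has 1 to 8 rows; each row shifts and turns the commanded pose from where the row before left it; what a row does not reach is not made up. A row lasts 1/10 s, in which the tool goes at most 50 mm and 8.59 degrees, less where a joint would pass 70% of its speed; a pose out of reach is approached as far as the arm can. A call with a gripper value outside its range is refused whole. The fingers move at their own pace and stop on an object; the grip force is fixed at half the most. Time passes only in rows, so rows that do not move let the fingers close. It gives the time, the measured TCP pose, the force, the opening and the grip force at its end, in the units of the state.
- robot.get_obs(): the state, without advancing time (a new reading comes with each control period).
- viewer.get_image(name): name is "side" or "top"; returns a dict with "image" (384x512x3 uint8, red, green, blue), "fx", "fy", "cx", "cy" (pixels), "world_from_camera" (4x4, takes a point from camera to world coordinates). Camera axes: x right, y down, z forward; pixel columns grow to the right and rows downward; lengths in mm; the calibration is good to about 2 mm. A picture is of the moment at which its call begins. There is no depth.
- order.finish_job(): hands the job in; it is judged then, once.
The state is a dict: "time": time; "qpos": joint angles; "qvel": joint speeds; "effort": joint torques, N m; "ee_pos": TCP position; "orientation": TCP orientation; "contact_force": force on the tool from outside, world axes, zero at the start; "ft_torque": the same for the moment, N m; "finger_gap": opening from 0.0 (shut) to 1.0 (fully open); "finger_force": force on a finger pad.
Only numpy, scipy, OpenCV 4.12 (cv2) and the standard library are available. Lean on these libraries where they do the work, as an engineer would, in place of code of your own. Each camera call takes 0.05 s, during which the arm holds its last target. There are 200 camera calls.

## Working session

There is one attempt and no reset: what is moved stays moved. The work goes in short steps, Python scripts to look and compute and a tool call to move; the robot and the scene stay as the last step left them, time stands still between calls to the robot, and variables do not carry over. Pictures are saved under pics/ and viewed, at most 10 in all, crops included, and the job is handed in when it is done.

Besides the shell and the picture viewer there is one more tool, called after ">>>" as name([rows], argument=value, ...), one row to a line, values as JSON. servo_tool: Moves the arm, as the interface text tells. Its arguments: {"type":"object","properties":{"deltas":{"type":"array","items":{"type":"array","items":{"type":"array","items":{"type":"number"}}}}},"required":["deltas"]}

```bash
mkdir -p pics; cat > h.py <<'E'
import numpy as np,cv2
from cell import robot,viewer,order
def grab(n,f):
    d=viewer.get_image(n); cv2.imwrite('pics/'+f,d['image'][:,:,::-1]); return d
def ray(d,u,v,z):
    T=np.array(d['world_from_camera']); r=T[:3,:3]@np.array([(u-d['cx'])/d['fx'],(v-d['cy'])/d['fy'],1]); o=T[:3,3]
    return o+r*(z-o[2])/r[2]
def proj(d,p):
    T=np.array(d['world_from_camera']); c=T[:3,:3].T@(np.array(p)-T[:3,3]); return d['fx']*c[0]/c[2]+d['cx'],d['fy']*c[1]/c[2]+d['cy']
E
python3 - <<'E'
from h import *
for n in('top','side'):
    d=grab(n,n+'0.png'); print(n,d['fx'],d['cx'],d['cy'],np.round(d['world_from_camera'],3).tolist())
a=cv2.imread('pics/top0.png')
print(robot.get_obs())
E
```

```text
top 394.94062542732235 263.9575492794779 185.78259142097727 [[0.001, -0.99, 0.138, 431.747], [-1.0, -0.0, 0.005, -26.191], [-0.005, -0.138, -0.99, 947.755], [0.0, 0.0, 0.0, 1.0]]
side 377.15734614726716 258.1857648536463 195.0494576869394 [[-0.997, -0.03, 0.071, 479.679], [-0.074, 0.596, -0.8, 712.828], [-0.019, -0.802, -0.596, 648.094], [0.0, 0.0, 0.0, 1.0]]
{'time': 0.1, 'qpos': array([ 1.26307444,  0.46934837, -0.04856679,  1.53354859,  0.02410181,
        1.14099212, -0.08234534]), 'qvel': array([-0.00157672, -0.0026622 ,  0.00049598, -0.00344345, -0.00070757,
       -0.00044879, -0.00095451]), 'effort': array([ 4.14423121e-04, -5.09172392e+01, -8.15451192e-02, -2.36828810e+01,
       -6.15054974e-02,  3.45040101e-02,  4.43369731e-05]), 'ee_pos': array([ 185.62812489, -648.42890818,  221.62360709]), 'orientation': array([ 9.90300528e-01,  1.38939311e-01, -1.54808112e-04, -8.41355295e-04]), 'contact_force': array([ 1.12540554, -0.15392343, -0.21795277]), 'ft_torque': array([ 0.01396827, -0.02275222,  0.03987429]), 'finger_force': 0.0, 'finger_gap': 0.9991031282006546}
```

View pics/top0.png

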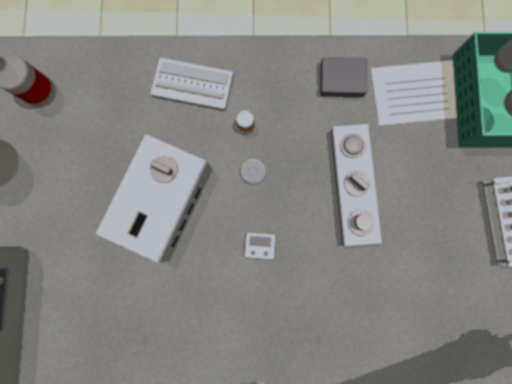

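View pics/side0.png

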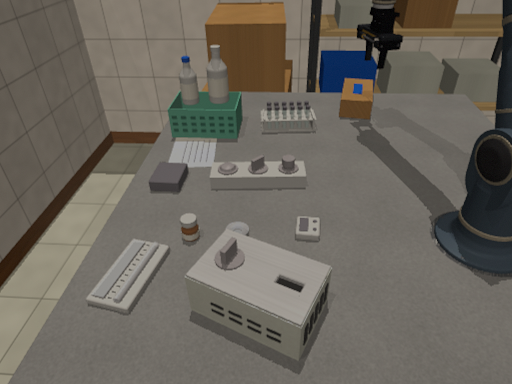

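The stud is in the middle rack hole, near top (357,183). The slot is the dark patch near top (138,224), and the twin is at (163,169). I'll measure these next.

```bash
python3 - <<'E'
from h import *
d=viewer.get_image('top'); im=d['image'][:,:,::-1].copy(); g=cv2.cvtColor(im,cv2.COLOR_BGR2GRAY)
m=np.zeros_like(g); m[205:243,120:157]=(g[205:243,120:157]<90)
cs,_=cv2.findContours(m,cv2.RETR_EXTERNAL,cv2.CHAIN_APPROX_NONE)
c=max(cs,key=cv2.contourArea); 
P=np.array([ray(d,u,v,105)[:2] for u,v in c[:,0,:]],np.float32); print('slot',cv2.minAreaRect(P), cv2.boundingRect(c))
# twin axis: 130mm along slot
print('twin flange guess',ray(d,164,169,110))
# rack top and box outlines (bright)
hsv=cv2.cvtColor(im,cv2.COLOR_BGR2HSV)
b=((g>165)&(hsv[:,:,1]<60)).astype(np.uint8)
for name,(x0,y0,x1,y1),z in(('box',(90,130,215,270),105),('rack',(325,118,390,252),40)):
    mm=np.zeros_like(b); mm[y0:y1,x0:x1]=b[y0:y1,x0:x1]
    cs,_=cv2.findContours(mm,cv2.RETR_EXTERNAL,cv2.CHAIN_APPROX_NONE); c=max(cs,key=cv2.contourArea)
    P=np.array([ray(d,u,v,z)[:2] for u,v in c[:,0,:]],np.float32); print(name,cv2.minAreaRect(P))
for u,v in((353,146),(357,183),(361,222)): print(ray(d,u,v,45)[:2].round(1))
A=cv2.resize(im[115:255,320:395],None,fx=4,fy=4,interpolation=cv2.INTER_CUBIC)
B=cv2.resize(im[130:270,90:215],None,fx=4,fy=4,interpolation=cv2.INTER_CUBIC)
cv2.imwrite('pics/crop.png',np.hstack([A,B]))
E
```

```text
slot ((467.2720031738281, 247.68753051757812), (17.504104614257812, 47.77642059326172), 65.34408569335938) (130, 213, 16, 23)
twin flange guess [585.21889648 194.13672102 110.        ]
box ((526.1414794921875, 221.54132080078125), (144.15280151367188, 237.82717895507812), 66.0239486694336)
rack ((564.7503662109375, -235.92239379882812), (278.5348205566406, 81.72986602783203), 4.300976276397705)
[ 651.7 -229.3]
[ 564.2 -235.9]
[ 474.5 -242.1]
```

View pics/crop.png

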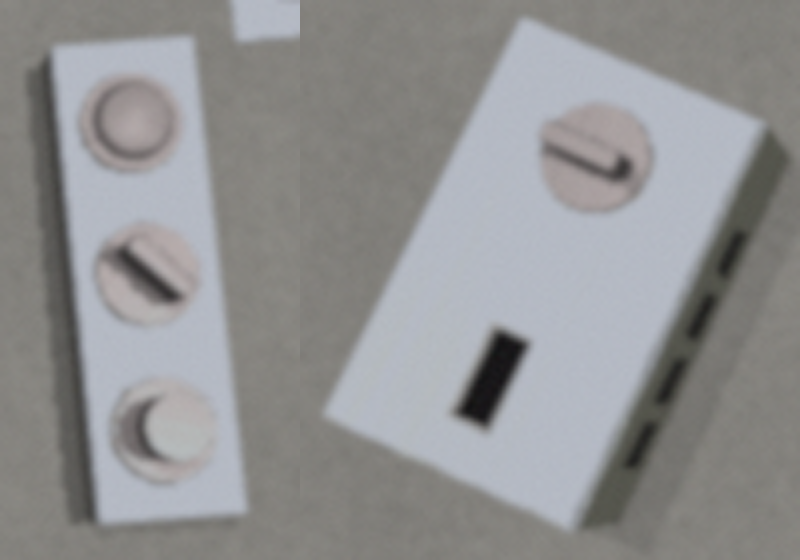

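Crop: the cap is in the top hole, the bar stud in the middle and the knob below. The slot is clear. I'll get the bar angle from the gradients inside the flange, with the twin as a check (its bar should be near -24+90=66°).

```bash
python3 - <<'E'
from h import *
d=viewer.get_image('top'); g=cv2.cvtColor(d['image'],cv2.COLOR_RGB2GRAY).astype(np.float32)
gx=cv2.Sobel(g,cv2.CV_32F,1,0);gy=cv2.Sobel(g,cv2.CV_32F,0,1)
Y,X=np.mgrid[:384,:512]
for n,u,v in(('stud',357,183),('twin',163,169)):
    m=(X-u)**2+(Y-v)**2<10**2
    a=.5*np.arctan2((2*gx*gy)[m].sum(),(gx**2-gy**2)[m].sum()); t=a+np.pi/2
    z=79 if n=='stud' else 144
    p=ray(d,u,v,z);q=ray(d,u+10*np.cos(t),v+10*np.sin(t),z);w=q-p
    print(n,np.degrees(np.arctan2(w[1],w[0]))%180)
E
```

```text
stud 51.18852855268571
twin 72.70339385475734
```

>>> servo_tool([
  [[20, 20, 0, 0, 0, 1, 1], [28, 30, 0, 0, 0, 3, 1], [28, 30, 0, 0, 0, 3, 1], [28, 30, 0, 0, 0, 3, 1], [28, 30, 0, 0, 0, 3, 1], [28, 30, 0, 0, 0, 3, 1], [28, 30, 0, 0, 0, 3, 1], [28, 30, 0, 0, 0, 3, 1]],
])

```text
time: 1.0
ee_pos: [402.6, -417.6, 222.6]
orientation: [0.945, 0.326, -0.0, 0.0]
contact_force: [0.3, -0.5, 0.4]
finger_gap: 0.998
finger_force: 0.0
```

>>> servo_tool([
  [[28, 30, 0, 0, 0, 3, 1], [28, 30, 0, 0, 0, 3, 1], [28, 30, 0, 0, 0, 3, 1], [28, 30, 0, 0, 0, 2, 1], [28, 30, 0, 0, 0, 0, 1], [23, 32, -10, 0, 0, 0, 1], [0, 0, -20, 0, 0, 0, 1], [0, 0, 0, 0, 0, 0, 1]],
])

```text
time: 1.8
ee_pos: [563.6, -235.1, 189.8]
orientation: [0.909, 0.416, -0.002, -0.002]
contact_force: [-1.2, -1.4, -0.4]
finger_gap: 1.002
finger_force: 0.0
```

```bash
python3 - <<'E'
from h import *
from scipy.spatial.transform import Rotation as R
o=robot.get_obs(); M=R.from_quat(o['orientation']).as_matrix()
print(o['time'],o['ee_pos'],o['qpos'],M.round(3).tolist(),np.degrees(np.arctan2(M[1,1],M[0,1])),o['contact_force'])
d=grab('side','s1.png'); cv2.imwrite('pics/s1c.png',cv2.resize(d['image'][60:260,130:400,::-1],None,fx=2.9,fy=2.9,interpolation=cv2.INTER_CUBIC))
E
```

```text
1.8 [ 563.55272679 -235.06053368  189.84016245] [ 0.58713169  0.42066753 -0.34903762  1.71076036  0.16156081  1.04428855
 -0.52915981] [[0.654, 0.756, -0.005], [0.756, -0.654, 0.002], [-0.002, -0.005, -1.0]] -40.854426284150456 [-1.22551506 -1.40348615 -0.39998705]
```

View pics/s1c.png

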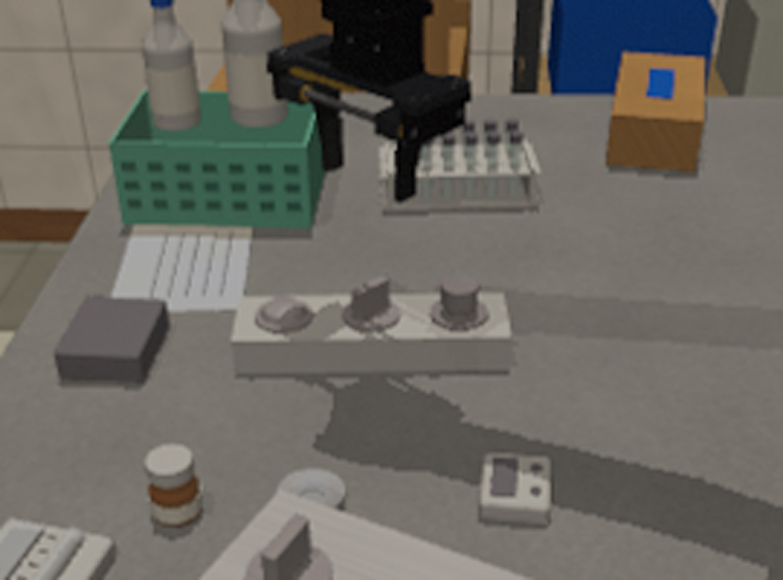

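The open gripper is above the middle stud (crop 372,310), fingers either side of the bar. I'll descend to tip height of about 52 mm.

>>> servo_tool([
  [[1, -1, -20, 0, 0, 0, 1], [0, 0, -28, 0, 0, 0, 1], [0, 0, -28, 0, 0, 0, 1], [0, 0, -24, 0, 0, 0, 1], [0, 0, -18, 0, 0, 0, 1], [0, 0, -12, 0, 0, 0, 1], [0, 0, -8, 0, 0, 0, 1], [0, 0, 0, 0, 0, 0, 1]],
])

```text
time: 2.65
ee_pos: [565.4, -238.6, 54.2]
orientation: [0.91, 0.414, -0.0, -0.0]
contact_force: [-0.1, -0.9, -0.0]
finger_gap: 0.998
finger_force: 0.0
```

>>> servo_tool([
  [[0, 0, 0, 0, 0, 0, 0], [0, 0, 0, 0, 0, 0, 0], [0, 0, 0, 0, 0, 0, 0], [0, 0, 0, 0, 0, 0, 0], [0, 0, 0, 0, 0, 0, 0], [0, 0, 0, 0, 0, 0, 0], [0, 0, 0, 0, 0, 0, 0], [0, 0, 0, 0, 0, 0, 0]],
])

```text
time: 3.45
ee_pos: [565.8, -237.9, 54.5]
orientation: [0.91, 0.414, 0.0, -0.0]
contact_force: [-0.2, 0.5, -0.1]
finger_gap: 0.356
finger_force: 0.0
```

>>> servo_tool([
  [[0, 0, 0, 0, 0, 0, 0], [0, 0, 0, 0, 0, 0, 0], [0, 0, 0, 0, 0, 0, 0], [0, 0, 0, 0, 0, 0, 0], [0, 0, 0, 0, 0, 0, 0], [0, 0, 0, 0, 0, 0, 0]],
])

```text
time: 4.05
ee_pos: [565.8, -237.9, 54.5]
orientation: [0.91, 0.415, 0.0, 0.0]
contact_force: [0.6, 1.1, -0.1]
finger_gap: 0.132
finger_force: 30.0
```

>>> servo_tool([
  [[0, 0, 10, 0, 0, 0, 0], [0, 0, 20, 0, 0, 0, 0], [0, 0, 30, 0, 0, 0, 0], [0, 0, 30, 0, 0, 0, 0], [0, 0, 30, 0, 0, 0, 0], [0, 0, 20, 0, 0, 0, 0], [0, 0, 10, 0, 0, 0, 0], [0, 0, 0, 0, 0, 0, 0]],
])

```text
time: 4.85
ee_pos: [566.6, -238.2, 206.3]
orientation: [0.91, 0.414, 0.001, 0.001]
contact_force: [0.0, 0.3, -1.4]
finger_gap: 0.135
finger_force: 30.0
```

>>> servo_tool([
  [[-3, 15, 0, 0, 0, 4, 0], [-5, 25, 0, 0, 0, 6, 0], [-5, 25, 0, 0, 0, 6, 0], [-5, 25, 0, 0, 0, 6, 0], [-5, 25, 0, 0, 0, 6, 0], [-5, 25, 0, 0, 0, 6, 0], [-5, 25, 0, 0, 0, 6, 0], [-5, 25, 0, 0, 0, 6, 0]],
])

```text
time: 5.65
ee_pos: [526.5, -47.0, 203.1]
orientation: [0.674, 0.739, -0.001, -0.001]
contact_force: [0.6, -0.2, -0.4]
finger_gap: 0.138
finger_force: 30.0
```

>>> servo_tool([
  [[-5, 25, 0, 0, 0, 6, 0], [-5, 25, 0, 0, 0, 6, 0], [-5, 25, 0, 0, 0, 6, 0], [-5, 25, 0, 0, 0, 6, 0], [-5, 25, 0, 0, 0, 6, 0], [-5, 25, 0, 0, 0, 6, 0], [-5, 25, 0, 0, 0, 6, 0], [-5, 25, 0, 0, 0, 6, 0]],
])

```text
time: 6.45
ee_pos: [486.7, 152.5, 203.3]
orientation: [0.315, 0.949, -0.001, -0.001]
contact_force: [-0.2, 0.2, -1.4]
finger_gap: 0.135
finger_force: 30.0
```

>>> servo_tool([
  [[-5, 25, 0, 0, 0, 6, 0], [-5, 25, 0, 0, 0, 6, 0], [-5, 25, 0, 0, 0, 1, 0], [-4, 15, 0, 0, 0, 0, 0], [-1, 6, 0, 0, 0, 0, 0], [0, 0, 0, 0, 0, 0, 0], [0, 0, 0, 0, 0, 0, 0]],
])

```text
time: 7.15
ee_pos: [468.0, 246.8, 203.9]
orientation: [0.209, 0.978, -0.001, -0.0]
contact_force: [-0.1, 0.5, -1.4]
finger_gap: 0.132
finger_force: 30.0
```

```bash
python3 - <<'E'
from h import *
from scipy.spatial.transform import Rotation as R
o=robot.get_obs(); M=R.from_quat(o['orientation']).as_matrix()
print(o['time'],o['ee_pos'],o['qpos'],M[:,2].round(3),'bar',np.degrees(np.arctan2(M[1,0],M[0,0])),o['contact_force'],o['finger_gap'])
d=grab('side','s2.png'); cv2.imwrite('pics/s2c.png',cv2.resize(d['image'][120:360,150:400,::-1],None,fx=2.5,fy=2.5,interpolation=cv2.INTER_CUBIC))
E
```

```text
7.15 [467.9621601  246.79347568 203.88129699] [ 0.14992568  0.38378197 -0.90098994  1.86251311  0.34328751  1.06101084
  0.26316016] [-0.001 -0.001 -1.   ] bar 155.90893906078293 [-0.12246616  0.49315944 -1.36352053] 0.13199333977760375
```

View pics/s2c.png

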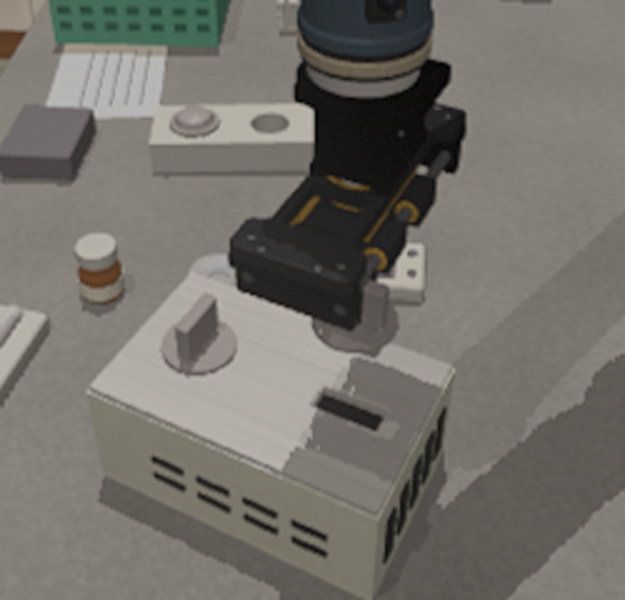

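The stud is in the grip above the cover, with its flange at crop (355,325) and the slot at (350,408). I'll compare the predicted flange outline and slot position with the picture.

```bash
python3 - <<'E'
from h import *
d=viewer.get_image('side'); t=np.linspace(0,2*np.pi,200)
P=np.array([proj(d,(468+30*np.cos(a),246.8+30*np.sin(a),z)) for a in t for z in(189.4,194.4)])
print('pred flange u',P[:,0].min(),P[:,0].max(),'vmax',P[:,1].max(),'meas 275.2 309.2 260.8')
g=cv2.cvtColor(d['image'],cv2.COLOR_RGB2GRAY); m=np.zeros_like(g); s=np.s_[272:296,272:308]; m[s]=g[s]<75
c=max(cv2.findContours(m,cv2.RETR_EXTERNAL,cv2.CHAIN_APPROX_NONE)[0],key=cv2.contourArea)
print('slot dark',cv2.boundingRect(c))
a=np.radians(-24.2);ex=np.array([np.cos(a),np.sin(a)]);ey=np.array([-ex[1],ex[0]])
for i,j in((1,1),(1,-1),(-1,-1),(-1,1)): print(np.round(proj(d,[*(np.array([467.3,247.7])+i*25.5*ex+j*10.5*ey),105]),1))
# flange horizontal row extents
hsv=cv2.cvtColor(d['image'],cv2.COLOR_RGB2HSV)
for v in range(246,264,2): print(v,d['image'][v,270:314:2].mean(1).astype(int).tolist())
E
```

```text
pred flange u 272.70570074970965 308.0777726687506 vmax 260.9838954132434 meas 275.2 309.2 260.8
slot dark (277, 278, 26, 14)
[274.2 280.3]
[279.2 272.6]
[304.2 282.4]
[299.6 290.5]
246 [172, 145, 85, 31, 35, 33, 33, 32, 35, 29, 34, 30, 58, 85, 85, 85, 85, 77, 89, 91, 127, 127]
248 [171, 174, 120, 91, 71, 50, 32, 32, 32, 31, 30, 38, 67, 87, 86, 85, 85, 80, 88, 92, 127, 128]
250 [170, 171, 134, 89, 108, 92, 84, 66, 41, 31, 31, 78, 86, 88, 85, 85, 86, 88, 89, 90, 127, 129]
252 [170, 169, 167, 87, 110, 91, 92, 91, 92, 81, 73, 90, 91, 89, 87, 89, 92, 90, 89, 101, 128, 128]
254 [172, 171, 172, 137, 84, 91, 100, 106, 103, 95, 90, 91, 89, 87, 90, 89, 89, 90, 86, 125, 129, 126]
256 [170, 171, 173, 174, 132, 84, 105, 106, 105, 104, 102, 97, 92, 88, 90, 90, 90, 86, 119, 126, 127, 125]
258 [171, 170, 170, 170, 174, 151, 103, 98, 98, 105, 105, 102, 101, 105, 93, 90, 92, 148, 158, 147, 135, 123]
260 [171, 172, 173, 171, 171, 171, 171, 145, 138, 94, 93, 83, 83, 85, 84, 84, 134, 157, 156, 156, 158, 156]
262 [172, 171, 170, 171, 173, 172, 171, 171, 172, 175, 159, 159, 149, 148, 105, 116, 159, 156, 156, 156, 156, 155]
```

Everything in the side view is off by the same pixel or so, so relative alignment is good to about 2 mm. I'll descend.

>>> servo_tool([
  [[-1, 1, -10, 0, 0, 0, 0], [0, 0, -15, 0, 0, 0, 0], [0, 0, -15, 0, 0, 0, 0], [0, 0, -10, 0, 0, 0, 0], [0, 0, -6, 0, 0, 0, 0], [0, 0, -4, 0, 0, 0, 0], [0, 0, -4, 0, 0, 0, 0], [0, 0, -4, 0, 0, 0, 0]],
])

```text
time: 8.05
ee_pos: [467.1, 249.3, 136.6]
orientation: [0.208, 0.978, 0.0, 0.0]
contact_force: [0.1, -0.3, -0.6]
finger_gap: 0.134
finger_force: 30.0
```

>>> servo_tool([
  [[0, 0, 0, 0, 0, 0, 0], [0, 0, -3, 0, 0, 0, 0], [0, 0, 0, 0, 0, 0, 0]],
])

```text
time: 8.35
ee_pos: [466.8, 249.0, 133.4]
orientation: [0.208, 0.978, -0.0, -0.0]
contact_force: [-0.2, -0.5, -2.0]
finger_gap: 0.135
finger_force: 30.0
```

The key is in the slot without contact. I'll push home.

>>> servo_tool([
  [[0, 0, -3, 0, 0, 0, 0], [0, 0, -3, 0, 0, 0, 0], [0, 0, -3, 0, 0, 0, 0], [0, 0, -2, 0, 0, 0, 0], [0, 0, -1, 0, 0, 0, 0], [0, 0, 0, 0, 0, 0, 0]],
])

```text
time: 8.95
ee_pos: [466.7, 249.0, 121.4]
orientation: [0.208, 0.978, -0.0, -0.0]
contact_force: [-0.5, -0.3, -0.9]
finger_gap: 0.138
finger_force: 30.0
```

>>> servo_tool([
  [[0, 0, -1, 0, 0, 0, 0], [0, 0, -1, 0, 0, 0, 0], [0, 0, 0, 0, 0, 0, 0]],
])

```text
time: 9.25
ee_pos: [466.8, 249.1, 119.5]
orientation: [0.208, 0.978, 0.0, -0.0]
contact_force: [-0.1, -1.0, -1.1]
finger_gap: 0.136
finger_force: 30.0
```

>>> servo_tool([
  [[0, 0, -1, 0, 0, 0, 0], [0, 0, -0.5, 0, 0, 0, 0], [0, 0, 0, 0, 0, 0, 0]],
])

```text
time: 9.55
ee_pos: [466.9, 249.1, 119.4]
orientation: [0.208, 0.978, -0.0, 0.0]
contact_force: [-3.0, -2.5, 10.1]
finger_gap: 0.137
finger_force: 30.0
```

Contact of 10 N at the expected height: the flange is home. I'll ease off and turn -90°.

>>> servo_tool([
  [[0, 0, 0.8, 0, 0, -3, 0], [0, 0, 0, 0, 0, -6, 0], [0, 0, 0, 0, 0, -6, 0], [0, 0, 0, 0, 0, -6, 0], [0, 0, 0, 0, 0, -6, 0], [0, 0, 0, 0, 0, -6, 0], [0, 0, 0, 0, 0, -6, 0], [0, 0, 0, 0, 0, -6, 0]],
])

```text
time: 10.35
ee_pos: [467.2, 249.2, 119.5]
orientation: [0.568, 0.823, 0.0, 0.0]
contact_force: [0.6, -0.1, 2.2]
finger_gap: 0.133
finger_force: 30.0
```

>>> servo_tool([
  [[0, 0, 0, 0, 0, -6, 0], [0, 0, 0, 0, 0, -6, 0], [0, 0, 0, 0, 0, -6, 0], [0, 0, 0, 0, 0, -6, 0], [0, 0, 0, 0, 0, -6, 0], [0, 0, 0, 0, 0, -6, 0], [0, 0, 0, 0, 0, -6, 0], [0, 0, 0, 0, 0, -3, 0]],
])

```text
time: 11.15
ee_pos: [467.1, 249.3, 119.5]
orientation: [0.84, 0.543, 0.0, 0.0]
contact_force: [-0.3, 0.2, 2.5]
finger_gap: 0.134
finger_force: 30.0
```

>>> servo_tool([
  [[0, 0, 0, 0, 0, 0, 0], [0, 0, 0, 0, 0, 0, 0.5], [0, 0, 0, 0, 0, 0, 0.5], [0, 0, 0, 0, 0, 0, 0.5], [0, 0, 0, 0, 0, 0, 0.5], [0, 0, 0, 0, 0, 0, 0.5], [0, 0, 0, 0, 0, 0, 0.5]],
])

```text
time: 11.85
ee_pos: [466.8, 249.0, 118.8]
orientation: [0.839, 0.544, -0.0, -0.0]
contact_force: [1.0, 0.4, 0.7]
finger_gap: 0.485
finger_force: 0.0
```

>>> servo_tool([
  [[0, 0, 10, 0, 0, 0, 0.5], [0, 0, 30, 0, 0, 0, 0.5], [0, 0, 40, 0, 0, 0, 0.5], [0, 0, 40, 0, 0, 0, 0.5], [-5, -40, 10, 0, 0, 0, 0.5], [-5, -45, 0, 0, 0, 0, 0.5], [-5, -45, 0, 0, 0, 0, 0.5], [-5, -45, 0, 0, 0, 0, 0.5]],
])

```text
time: 12.65
ee_pos: [446.5, 72.6, 249.9]
orientation: [0.839, 0.545, 0.001, 0.0]
contact_force: [0.0, -0.0, -0.3]
finger_gap: 0.5
finger_force: 0.0
```

```bash
python3 - <<'E'
from h import *
d=grab('side','s3.png'); cv2.imwrite('pics/s3c.png',cv2.resize(d['image'][120:360,150:400,::-1],None,fx=2.5,fy=2.5,interpolation=cv2.INTER_CUBIC))
E
```

```text
(no output)
```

View pics/s3c.png

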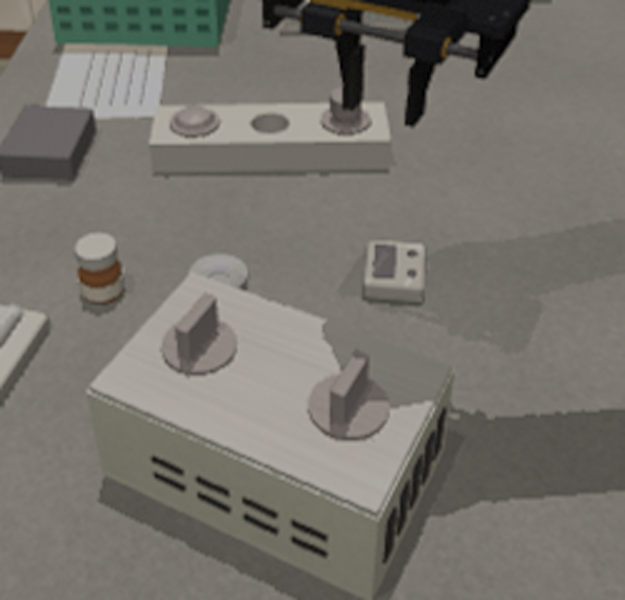

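The stud sits flat at crop (348,402), its bar parallel to the twin's at (200,340). The knob and cap are still in the rack and the gripper is clear.

>>> servo_tool([
  [[0, 0, 0, 0, 0, 0, 0.5], [0, 0, 0, 0, 0, 0, 0.5], [0, 0, 0, 0, 0, 0, 0.5]],
])

```text
time: 13.0
ee_pos: [447.0, 75.7, 249.3]
orientation: [0.838, 0.546, 0.0, -0.0]
contact_force: [0.4, -0.8, 0.2]
finger_gap: 0.5
finger_force: 0.0
```

```bash
python3 -c "
from cell import order
print(order.finish_job())"
```

```text
the job is handed in; nothing more can be done
None
```

The stud is pushed home in the open slot, turned a quarter turn so its bar stands across the slot, and released; the round knob and low cap are still in the rack, and I handed the job in at about 13 s (no verdict came back).

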